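# Show the earbud case's charging port to the phone camera

## Robot

A 6-joint arm with a two-finger parallel gripper is mounted at the origin on the work surface. World frame = base frame: x ahead of the robot, y to its left, z up, the work surface at z = 0. Lengths are in m, angles in rad, forces in N, time in s.
With the tool pointing down it reaches from about 0.3 to 0.825 m from the base axis. Payload 5.4 kg.
Tool frame: the origin (TCP) lies between the finger pads; the fingertips stand 19 mm ahead of it and the grasp point (between the pads) is the TCP; z points along the fingers, x is the direction in which the jaws open and shut, and the axes are right-handed (so a half turn about z gives the same grasp; the last joint's range is limited). The gripper opens to 92 mm and grips with 3 to 60 N. Pads are 20 mm wide; open, the fingers measure 128 mm over their backs; the gripper's body (75 mm by 189 mm) begins 69 mm behind the grasp point.
Start: joints at [-1.371, 0.158, 1.597, -0, 1.386, -0.21], TCP at [0.229, -0.527, 0.234] pointing down, gripper open.
Joint ranges: [-2.91, 2.91], [-0.94, 2.29], [0.18, 2.7], [-1.29, 4.43], [0.17, 2.64], [-3, 3]. Speed limits (rad/s): [2.57, 2.57, 3.14, 3.14, 3.14, 3.14].

## Interface

Orientations are given as a unit quaternion [x, y, z, w].
In Python, from rig import arm gives the robot as it stands. The module is installed in compiled form; this text tells all that it offers.
- The arm moves only by the tool servo_tool, never from a script. Its arguments are lists of equal length, an entry for each row: "offset": the shift along the tool's x, y, z normalised to -1 to 1, where 1 is 400 mm, a list of three; "rot": the turn, a rotation vector about the tool's x, y, z normalised to -1 to 1, where 1 is 180 degrees, a list of three. In form: {"offset": [[x, y, z], ...], "rot": [[wx, wy, wz], ...]}. A call has 1 to 10 rows; each row is the pose to reach, as a shift and turn from the pose commanded when the call began, along the tool's axes at that moment, turning the shorter way round; what a row does not reach only later rows make up. A row lasts 1/8 s, in which the tool goes at most 62.5 mm and 10.7 degrees, less where a joint would pass 70% of its speed; a pose out of reach is approached as far as the arm can. A call with a number of a shift or a turn outside -1 to 1 is refused whole. A call with a gripper value outside its range is refused whole. "gripper" is the gripper command: -1 is fully open, 1 is shut, values between are in proportion, set as the call begins (left out, the last holds). The fingers move at their own pace and stop on an object; "force" is the grip in N (left out, the last holds). Time passes only in rows, so rows that repeat a pose let the fingers close. It gives the time, the measured TCP pose, the force and the opening at its end, in the units of the state.
- arm.sense(): the state, without advancing time (a new reading comes with each control period).
- arm.capture(name): name is "scene" or "top" or "wrist"; returns (picture, depth): 384x512x3 uint8, red, green, blue; 384x512 float32, m along the optical axis (not along the pixel's ray), 0 where there is no reading.
- arm.camera_params(name): a dict with "fovy" (degrees; the focal length in pixels is half the picture's height over the tangent of half this angle, whatever the lens; pixels are square), "cx", "cy" (the principal point, pixels), "k1" (the pictures are not rectified: a ray, as slopes to the right and down, at radius r is drawn at 1 + k1 r^2 times it, then the intrinsics apply), "world_from_camera" (4x4, takes a point from camera to world coordinates). Camera axes: x right, y up, looking along -z (the intrinsics and any distortion apply to the point x, -y, -z); pixel columns grow to the right and rows downward; lengths in m; the calibration is good to about 2 mm. A picture is of the moment at which its call begins: read the wrist's pose just before it. camera_params takes no time and is no camera call; for the wrist camera it gives the pose at the moment of the call.
- arm.close_job(): hands the job in, once; it reports no verdict.
The state is a dict: "time": time; "joint_pos": joint angles; "joint_vel": joint speeds; "joint_torque": joint torques, N m; "position": TCP position; "ee_rot": TCP orientation; "wrist_force": force on the tool from outside, world axes, zero at the start; "wrist_torque": the same for the moment, N m; "finger_gap": finger opening in m.
Only numpy, scipy, OpenCV 4.12 (cv2) and the standard library are available. Lean on these libraries where they do the work, as an engineer would, in place of code of your own. Each camera call takes 0.05 s, during which the arm holds its last target. There are 200 camera calls.

## Task

One of the two black earbud cases on the glass charging plate shows an amber light: it will not charge, and the support agent on the phone's video call wants to see its charging port. First swing the lamp arm that hangs over the plate all the way back until it is parked parallel to the console's far edge, then take the amber case off the plate and hold it up, amber light on the upper side, with the port uncovered, square to the phone, centred on the phone's front camera and about 12 cm from it. Finish while still holding it there, still and clear of everything; do not touch the phone or its stand, and leave everything else as it is.

Things in the scene. Friction and masses are not known exactly. Their poses are not given: they have to be found in the camera images.
- amber: The faulty earbud case: black rounded box lying flat, with an amber light bar (6 x 18 mm) on its top face (the other case's is green). 47 mm (x) by 60 mm (y) by 22 mm thick (z, up as it lies), about 50 g. Origin: centre of the underside. The charging port is in the middle of the 60 x 22 mm edge at -x; the lid's hinge is at +x. Gripped by its short ends, 60 mm apart along y, the port stays bare.
- amber_port: Charging port of the amber case: steel bezel 13 x 6 mm, standing 0.5 mm proud, in the middle of the case's -x edge. Origin: centre of the port on that edge, 23.5 mm from the case's middle and 11 mm above its underside; axes as the case's, so the port looks along -x.
- green: The other earbud case, the same in size and shape but with a green light bar. Leave it on the plate. Origin: centre of the underside.
- plate: Glass charging plate lying on the console, fixed: 100 mm (x) by 210 mm (y), top 10 mm above the console. One case lies on each of its two pads (marked by rings), 60 mm either side of its middle along its y. Origin: centre of the underside.
- lamp: Low console lamp: round weighted base, radius 65 mm, 14 mm high, fixed; a 16 mm upright post carries the swing arm. Origin: centre of the base's underside.
- lamp_arm (a joint): Swing of the lamp arm about its post, rad. 0 = parked against its stop, pointing along the lamp's +y, parallel to the console's far edge; it grows, anticlockwise from above, as the arm swings towards the robot, over the plate. It stays where it is left; turning takes about 0.1 N m. Limits 0 and 1.6.
- lamp_grip (a point): Point in the middle of the lamp arm's flat bar head, 160 mm out from the hinge axis; its y axis runs outwards along the arm. The bar is 34 mm wide, 14 mm thick, its top 274 mm above the console, and runs from 87 to 337 mm from the hinge axis. It can be straddled across its width from above, gripped and swung.
- lamp_hinge (a point): Point on the lamp's upright hinge axis at the height of the arm's middle, 267 mm above the console.
- stand: Aluminium charging stand, fixed, foot 85 x 80 mm, that carries the phone. It faces its -x. Origin: on the console, 12 mm in front of the foot's centre.
- lens (a point): The phone's front camera, a small dark-blue dot at the top middle of the screen, 158 mm above the console. The phone (72 x 150 x 8 mm, 7 mm of it above the camera) leans back 0.31 rad (18 degrees). The camera looks along this frame's -x, square to the screen and so slightly upwards; y runs along the screen's width, z up along the screen.
- tin: Bystander: pink plastic lip balm tin with screw lid, 47 mm across, 21 mm high. Origin: centre of the underside.
- dish: Bystander: stainless steel key dish, 130 mm across, 26 mm high. Origin: centre of the underside.
- fob: Bystander: black key fob 40 x 26 x 9 mm, lying in the dish. Origin: centre of the underside.
- wallet: Bystander: aluminium card wallet 64 x 98 x 12 mm. Origin: centre of the underside.
- glasses: Bystander: brown glasses case 160 (x) x 62 x 48 mm. Origin: centre of the underside.
- cream: Bystander: amber glass bottle of hand cream, 48 mm across, 130 mm high. Origin: centre of the underside.
Not all that is in view belongs to the job. What is shaped like the amber but blue, brown or yellow is not meant.

How it is judged:
By the outcome, as a careful person would: the job done as asked, in the order asked, and still so for the second after the job is handed in, while the arm keeps its last pose, push and grip.
It also fails if it takes over 56 s, if anything falls off the work surface, if the arm or the gripper's body presses on something with over 40 N, if the wrist force passes 120 N, or if a joint passes its speed limit or range.

## Working session

There is one attempt and no reset: what is moved stays moved. The work goes in short steps, Python scripts to look and compute and a tool call to move; the robot and the scene stay as the last step left them, time stands still between calls to the robot, and variables do not carry over. Pictures are saved under pics/ and viewed, about 8 in all and at most 12, crops included, and the job is handed in when it is done.

Besides the shell and the picture viewer there is one more tool, called after "Request:" by a JSON object that holds its "fn" and its "kwargs". servo_tool: Moves the arm, as the interface text tells. Scaled input: -1 to 1 covers 400 mm each way for a shift and 180 degrees each way for a turn. Its arguments: {"type":"object","properties":{"offset":{"type":"array","items":{"type":"array","items":{"type":"number"}}},"rot":{"type":"array","items":{"type":"array","items":{"type":"number"}}},"gripper":{"type":"number"},"force":{"type":"number"}},"required":["offset","rot"]}

```bash
mkdir -p pics
cat > h.py <<'E'
import numpy as np, cv2
from rig import arm
from scipy.spatial.transform import Rotation as R
def snap(n,f):
    P=arm.camera_params(n); im,d=arm.capture(n)
    cv2.imwrite('pics/'+f+'.png',im[...,::-1]); np.savez('pics/'+f+'.npz',im=im,d=d,**{k:np.array(v) for k,v in P.items()})
    return im,d,P
def load(f):
    z=np.load('pics/'+f+'.npz'); return z['im'],z['d'],z
def ray(P,u,v):
    f=192/np.tan(np.radians(float(P['fovy']))/2)
    xd=np.array([(np.asarray(u)-P['cx'])/f,(np.asarray(v)-P['cy'])/f],float); s=xd.copy()
    for _ in range(20): s=xd/(1+P['k1']*(s**2).sum(0))
    T=np.array(P['world_from_camera']); dr=np.stack([s[0],-s[1],-np.ones_like(s[0])],-1)@T[:3,:3].T
    return T[:3,3],dr
def onz(P,u,v,z):
    o,d=ray(P,u,v); return o+d*((z-o[2])/d[...,2])[...,None]
def dep(P,d,u,v):
    o,r=ray(P,u,v); return o+r*np.asarray(d[np.asarray(v,int),np.asarray(u,int)])[...,None]
E
python3 - <<'E'
from h import *
print(arm.sense())
for n in['scene','top','wrist']:
    im,d,P=snap(n,n+'0'); print(n,P['fovy'],P['k1'],np.round(P['world_from_camera'],3).tolist(),(d>0).mean())
E
```

```text
{'time': 0.0, 'joint_pos': array([-1.37107928e+00,  1.59033689e-01,  1.59824854e+00, -3.23340371e-06,
        1.38621173e+00, -2.10088449e-01]), 'joint_vel': array([ 0.00062276, -0.0017538 , -0.00032712, -0.000571  , -0.00194253,
        0.0006667 ]), 'joint_torque': array([-1.06954263e-03, -3.85573447e+01, -3.22107339e+01,  7.00574624e-02,
        3.79859260e-02, -1.67897733e-04]), 'position': array([ 0.22896091, -0.5267892 ,  0.23261937]), 'ee_rot': array([ 8.36190832e-01, -5.48437771e-01, -6.69843904e-04, -6.74568539e-04]), 'wrist_force': array([ 0.03007657,  0.31673575, -0.07025406]), 'wrist_torque': array([ 0.02459203, -0.02746548,  0.01513277]), 'finger_gap': 0.09208871932122117}
scene 49.91828799605531 -0.018122649867356292 [[-0.844, -0.46, 0.276, 0.849], [0.536, -0.72, 0.44, 0.608], [-0.003, 0.52, 0.854, 1.228], [0.0, 0.0, 0.0, 1.0]] 0.9960378011067709
top 46.055912426999384 0.0493931794539963 [[0.029, 0.994, -0.104, 0.379], [-0.999, 0.027, -0.02, 0.029], [-0.017, 0.104, 0.994, 1.34], [0.0, 0.0, 0.0, 1.0]] 0.9961751302083334
wrist 60.25130588116904 -0.027491194694126992 [[0.398, 0.883, 0.249, 0.299], [-0.918, 0.383, 0.106, -0.497], [-0.002, -0.27, 0.963, 0.385], [0.0, 0.0, 0.0, 1.0]] 0.995880126953125
```

View pics/scene0.png

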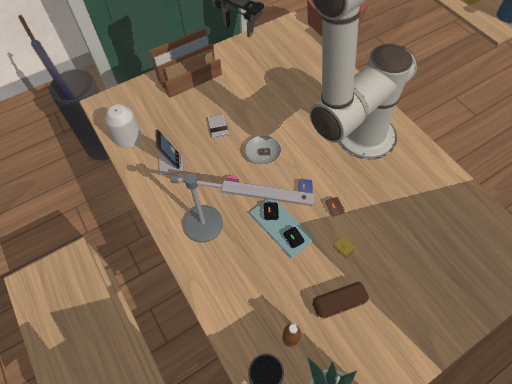

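View pics/top0.png

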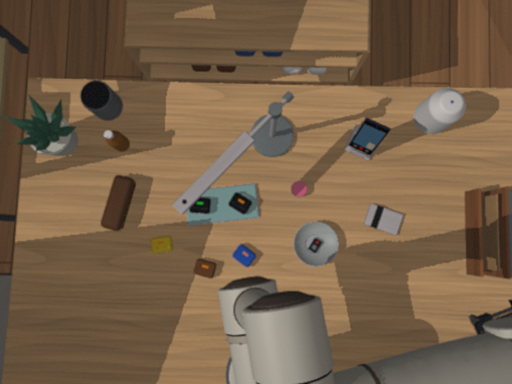

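```bash
cat > m.py <<'E'
from h import *
V,U=np.mgrid[0:384,0:512]
for n in['top0','scene0']:
    im,d,P=load(n); X=dep(P,d,U.ravel(),V.ravel()).reshape(384,512,3); hsv=cv2.cvtColor(im,cv2.COLOR_RGB2HSV)
    print(n)
    near=(X[...,0]>.3)&(abs(X[...,1])<.45)
    m=near&(X[...,2]>.268)&(X[...,2]<.282)&(hsv[...,1]<60)
    m&=(U>150)&(U<330)
    m=cv2.morphologyEx(m.astype('uint8'),cv2.MORPH_OPEN,np.ones((3,3)))
    k,l,s,c=cv2.connectedComponentsWithStats(m)
    for i in range(1,k):
        if s[i,4]<60: continue
        p=X[l==i]; r=cv2.minAreaRect(p[:,:2].astype('f4')*1000); print('bar',s[i],p.mean(0).round(4),r,cv2.boxPoints(r).round().tolist())
    def blobs(m,z,name,mn=4):
        k,l,s,c=cv2.connectedComponentsWithStats(m.astype('uint8'))
        for i in range(1,k):
            if s[i,4]<mn: continue
            v,u=np.nonzero(l==i); q=onz(P,u,v,z); r=cv2.minAreaRect(q[:,:2].astype('f4')*1000)
            print(name,s[i,4],c[i].round(1),'depthmean',X[l==i].mean(0).round(3),q.mean(0).round(4),np.round(r[0],1),np.round(r[1],1),round(r[2],1))
    tab=near&(X[...,2]<.06)
    H,S,Vv=hsv[...,0],hsv[...,1],hsv[...,2]
    blobs(tab&(H>5)&(H<22)&(S>200)&(Vv>190),.032,'amber')
    blobs(tab&(H>50)&(H<80)&(S>150)&(Vv>100),.032,'green')
    blobs(tab&(H>80)&(H<100)&(S>40)&(Vv>80),.010,'plate',100)
    blobs(tab&(Vv<45)&(X[...,2]>.02),.032,'black',40)
    blobs(near&(X[...,2]<.03)&(S<60)&(Vv<150)&(X[...,0]>.5)&(abs(X[...,1]-.05)<.15),.014,'base',200)
im,d,P=load('top0')
a=cv2.resize(im[85:220,170:400],None,fx=3.4,fy=3.4,interpolation=cv2.INTER_CUBIC); cv2.imwrite('pics/c1.png',a[...,::-1])
E
python3 m.py
```

```text
top0
bar [281  92  12  13  88] [ 0.723  -0.0261  0.2748] ((720.7654418945312, -24.854373931884766), (19.021343231201172, 33.339969635009766), 56.64436340332031) [[702.0, -24.0], [729.0, -42.0], [740.0, -26.0], [712.0, -8.0]]
bar [ 173  114   98  100 1566] [0.5472 0.1359 0.2738] ((564.3655395507812, 120.54005432128906), (33.613563537597656, 320.02862548828125), 47.590965270996094) [[435.0, 216.0], [671.0, 0.0], [694.0, 25.0], [458.0, 241.0]]
green 15 [199.6 202.8] depthmean [0.482 0.206 0.033] [0.4824 0.2064 0.032 ] [481.8 206.7] [ 5.8 14.6] 1.6
plate 1408 [225.  205.1] depthmean [0.48  0.134 0.01 ] [0.4796 0.1341 0.01  ] [482.4 144.5] [ 95.6 204.7] 7.9
black 227 [239.9 203.1] depthmean [0.485 0.089 0.032] [0.4847 0.0892 0.032 ] [485.4  88.7] [55.  41.8] 61.8
black 192 [201.3 206.1] depthmean [0.473 0.201 0.031] [0.473  0.2011 0.032 ] [476.  206.3] [40.8 55.3] 1.6
base 1138 [273.7 138.1] depthmean [ 0.683 -0.005  0.013] [ 0.6834 -0.0047  0.014 ] [669.7   6.2] [104.2 169.9] 47.0
base 601 [232.  191.5] depthmean [0.52  0.115 0.01 ] [0.5198 0.1143 0.014 ] [521.2 120.4] [ 47.5 159.5] 1.6

[... 393 characters left out ...]
.0], [643.0, 22.0], [669.0, 50.0], [459.0, 243.0]]
green 10 [292.2 236.2] depthmean [0.481 0.207 0.033] [0.4803 0.2069 0.032 ] [480.3 207. ] [ 4.7 16.2] 8.8
plate 1081 [281.2 227.4] depthmean [0.486 0.154 0.011] [0.4859 0.1539 0.01  ] [482.8 147.1] [ 96.3 207.3] 8.1
black 205 [270.7 211. ] depthmean [0.488 0.095 0.031] [0.4884 0.0952 0.032 ] [488.7  95. ] [59.  42.8] 57.3
black 232 [293.4 237. ] depthmean [0.478 0.211 0.031] [0.4786 0.2111 0.032 ] [479.  210.4] [59.1 46.1] 86.9
base 1072 [202.8 224. ] depthmean [0.695 0.009 0.014] [0.6955 0.0087 0.014 ] [694.    3.7] [130.2 128.6] 57.5
base 200 [262.7 221.2] depthmean [0.525 0.103 0.01 ] [0.5255 0.1045 0.014 ] [516.4 124. ] [ 49.7 154.8] 7.3
```

View pics/c1.png

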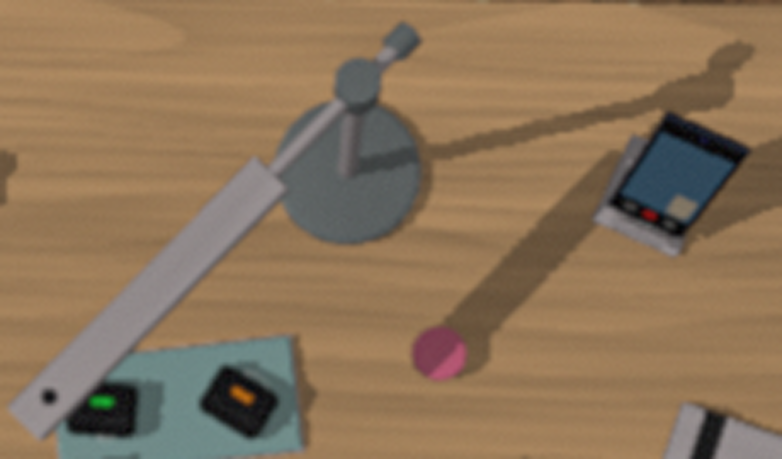

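```bash
cat >> h.py <<'E'
def down(deg,tilt=0):
    # tool down, tool x at angle deg (world), then tilted about tool x
    a=np.radians(deg); x=np.array([np.cos(a),np.sin(a),0]); z=np.array([0,0,-1.]); y=np.cross(z,x)
    return R.from_matrix(np.stack([x,y,z],1))*R.from_euler('x',tilt,degrees=True)
def rel(p,Rt,base=None):
    s=arm.sense(); p0,R0=(s['position'],R.from_quat(s['ee_rot'])) if base is None else base
    o=R0.inv().apply(np.array(p)-p0); w=(R0.inv()*Rt).as_rotvec()
    print('offset',(o/.4).round(4).tolist(),'rot',(w/np.pi).round(4).tolist(),'mm',round(1000*np.linalg.norm(o)),'deg',round(np.degrees(np.linalg.norm(w)),1))
E
python3 - <<'E'
from h import *
rel((.40,-.2,.345),down(-20)); rel((.577,.109,.345),down(47.5),(np.array((.40,-.2,.345)),down(-20)))
# phone from both views
V,U=np.mgrid[0:384,0:512]
for n in['top0','scene0']:
    im,d,P=load(n); X=dep(P,d,U.ravel(),V.ravel()).reshape(384,512,3)
    m=(X[...,0]>.55)&(X[...,0]<.8)&(X[...,1]<-.1)&(X[...,1]>-.28)&(X[...,2]>.04)&(X[...,2]<.2)
    p=X[m]
    best=0; rng=np.random.default_rng(0)
    for _ in range(500):
        a=p[rng.choice(len(p),3,False)]; nn=np.cross(a[1]-a[0],a[2]-a[0]); L=np.linalg.norm(nn)
        if L<1e-5: continue
        nn/=L; i=abs((p-a[0])@nn)<.003
        if i.sum()>best: best=i.sum(); I=i
    q=p[I]; c=q.mean(0); nn=np.linalg.svd(q-c)[2][2]; nn*=np.sign(nn[2])
    yv=np.cross([0,0,1.],-nn); yv/=np.linalg.norm(yv); zv=np.cross(-nn,yv)
    a=(q-c)@yv; b=(q-c)@zv
    print(n,len(p),best,'look',nn.round(3),'lean',np.degrees(np.arcsin(nn[2])),'yaw',np.degrees(np.arctan2(nn[1],nn[0])),'ext',np.percentile(a,[1,99]),np.percentile(b,[1,99]),'ztop',np.percentile(q[:,2],[1,99]))
    top=c+yv*np.percentile(a,[1,99]).mean()+zv*(np.percentile(b,99.5)-.007); print('lens~',top)
im,d,P=load('top0'); e=[onz(P,np.array([float(u)]),np.array([float(v)]),0)[0].round(3) for u,v in[(60,79),(440,84)]]; print('edge?',e)
E
```

```text
offset [-0.5797, -0.7179, -0.2793] rot [-0.0003, 0.0004, -0.2584] mm 386 deg 46.5
offset [0.1516, -0.8773, 0.0] rot [0.0, 0.0, -0.375] mm 356 deg 67.5
top0 570 520 look [-0.865  0.401  0.301] lean 17.524973548421315 yaw 155.11364050760824 ext [-0.03076837  0.02550631] [-0.06522314  0.06424528] ztop [0.04175188 0.16503792]
lens~ [ 0.69256499 -0.2660561   0.15916467]
scene0 320 271 look [-0.854  0.417  0.311] lean 18.113023866620015 yaw 153.99079430108213 ext [-0.0317266   0.02442119] [-0.06733647  0.06496449] ztop [0.04140605 0.1674191 ]
lens~ [ 0.69410205 -0.264267    0.16123058]
edge? [array([0.852, 0.651, 0.   ]), array([ 0.863, -0.5  ,  0.   ])]
```

Request:
{"fn": "servo_tool", "kwargs": {"offset": [[-0.1,-0.1,-0.2],[-0.25,-0.3,-0.28],[-0.58,-0.72,-0.28],[-0.58,-0.72,-0.28],[-0.58,-0.72,-0.28],[-0.58,-0.72,-0.28],[-0.58,-0.72,-0.28],[-0.58,-0.72,-0.28]], "rot": [[0,0,-0.05],[0,0,-0.1],[0,0,-0.258],[0,0,-0.258],[0,0,-0.258],[0,0,-0.258],[0,0,-0.258],[0,0,-0.258]], "gripper": -0.3}}

```text
time: 1.15
position: [0.4014, -0.1984, 0.3458]
ee_rot: [0.985, -0.172, 0.0, 0.0]
wrist_force: [-0.2, -1.2, 0.0]
finger_gap: 0.0595
```

Request:
{"fn": "servo_tool", "kwargs": {"offset": [[0.15,-0.877,0],[0.15,-0.877,0],[0.15,-0.877,0],[0.15,-0.877,0],[0.15,-0.877,0],[0.15,-0.877,0],[0.15,-0.877,0],[0.15,-0.877,0],[0.15,-0.877,0]], "rot": [[0,0,-0.375],[0,0,-0.375],[0,0,-0.375],[0,0,-0.375],[0,0,-0.375],[0,0,-0.375],[0,0,-0.375],[0,0,-0.375],[0,0,-0.375]]}}

```text
time: 2.28
position: [0.5776, 0.1077, 0.3453]
ee_rot: [0.916, 0.401, -0.0, 0.0]
wrist_force: [0.6, 0.1, -0.3]
finger_gap: 0.0596
```

Run:
```python
from h import *
s=arm.sense(); print(s['time'],s['position'],s['joint_pos'].round(2),s['finger_gap'])
snap('wrist','w1'); rel((.577,.109,.268),down(47.5))
# bar in wrist view by depth
im,d,P=load('w1'); V,U=np.mgrid[0:384,0:512]; X=dep(P,d,U.ravel(),V.ravel()).reshape(384,512,3)
m=(X[...,2]>.266)&(X[...,2]<.284)&(d>.12); p=X[m]; r=cv2.minAreaRect(p[:,:2].astype('f4')*1000); print(m.sum(),cv2.boxPoints(r).round().tolist(),np.median(p[:,2]))
```

```text
2.275 [0.57762295 0.10772422 0.34534231] [-0.02  0.14  1.4  -0.    1.6  -0.85] 0.05958145305661841
offset [0.0012, -0.003, 0.1938] rot [-0.0, 0.0001, -0.0012] mm 78 deg 0.2
15872 [[464.0, 188.0], [680.0, -10.0], [703.0, 15.0], [487.0, 213.0]] 0.27464663296623304
```

View pics/w1.png

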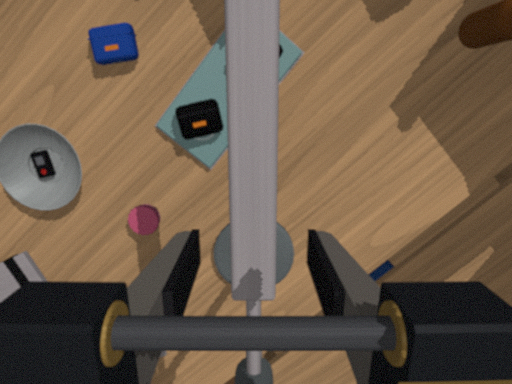

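Request:
{"fn": "servo_tool", "kwargs": {"offset": [[0,-0.003,0.1],[0,-0.003,0.15],[0,-0.003,0.194],[0,-0.003,0.194],[0,-0.003,0.194],[0,-0.003,0.194]], "rot": [[0,0,-0.001],[0,0,-0.001],[0,0,-0.001],[0,0,-0.001],[0,0,-0.001],[0,0,-0.001]]}}

```text
time: 3.08
position: [0.5773, 0.1098, 0.2693]
ee_rot: [0.915, 0.404, 0.001, 0.0]
wrist_force: [0.8, 0.2, 0.9]
finger_gap: 0.0599
```

Request:
{"fn": "servo_tool", "kwargs": {"offset": [[0,0,0],[0,0,0],[0,0,0]], "rot": [[0,0,0],[0,0,0],[0,0,0]], "gripper": 0.13, "force": 8}}

```text
time: 3.45
position: [0.5767, 0.1098, 0.2681]
ee_rot: [0.915, 0.404, 0.0, 0.0]
wrist_force: [0.3, -1.4, -0.9]
finger_gap: 0.04
```

Run:
```python
from h import *
s=arm.sense(); print(s['time'],s['position'],s['finger_gap'],s['wrist_force'])
b=(s['position'],R.from_quat(s['ee_rot'])); h=np.array([.695,.001])
for t in [43,38.5,34,29.5,25,20.5,16,11.5,7,3]:
    a=np.radians(t); rel((*(h+.16*np.array([-np.sin(a),np.cos(a)])),s['position'][2]),down(t),b)
```

```text
3.45 [0.57672391 0.10984032 0.26808529] 0.03997562163247003 [ 0.34945063 -1.4046775  -0.85055212]
offset [0.0305, 0.0031, 0.0] rot [0.0, -0.0, 0.0256] mm 12 deg 4.6
offset [0.0617, 0.0069, 0.0] rot [0.0, -0.0, 0.0506] mm 25 deg 9.1
offset [0.0925, 0.0131, 0.0] rot [0.0, -0.0, 0.0756] mm 37 deg 13.6
offset [0.1227, 0.0216, 0.0] rot [0.0, -0.0, 0.1006] mm 50 deg 18.1
offset [0.1522, 0.0326, 0.0] rot [0.0, -0.0, 0.1256] mm 62 deg 22.6
offset [0.1807, 0.0458, 0.0] rot [0.0, -0.0, 0.1506] mm 75 deg 27.1
offset [0.208, 0.0612, 0.0] rot [0.0, -0.0, 0.1756] mm 87 deg 31.6
offset [0.2341, 0.0786, 0.0] rot [0.0, -0.0, 0.2006] mm 99 deg 36.1
offset [0.2588, 0.0981, 0.0] rot [0.0, -0.0, 0.2256] mm 111 deg 40.6
offset [0.2793, 0.117, 0.0] rot [0.0, -0.0, 0.2478] mm 121 deg 44.6
```

Request:
{"fn": "servo_tool", "kwargs": {"offset": [[0.0305,0.003,0],[0.0617,0.007,0],[0.0925,0.013,0],[0.1227,0.0216,0],[0.1522,0.0326,0],[0.1807,0.0458,0],[0.208,0.061,0],[0.234,0.0786,0],[0.2588,0.098,0],[0.2793,0.117,0]], "rot": [[0,0,0.0256],[0,0,0.0506],[0,0,0.0756],[0,0,0.1],[0,0,0.1256],[0,0,0.1506],[0,0,0.1756],[0,0,0.2],[0,0,0.2256],[0,0,0.2478]]}}

```text
time: 4.7
position: [0.6868, 0.1608, 0.2677]
ee_rot: [1.0, 0.025, -0.0, 0.0]
wrist_force: [0.4, -1.2, 1.0]
finger_gap: 0.0399
```

Request:
{"fn": "servo_tool", "kwargs": {"offset": [[0.005,0,0],[0.01,0,0],[0.01,0,0]], "rot": [[0,0,0.005],[0,0,0.01],[0,0,0.01]]}}

```text
time: 5.08
position: [0.6904, 0.161, 0.268]
ee_rot: [1.0, 0.011, -0.0, -0.0]
wrist_force: [0.8, -0.6, 0.8]
finger_gap: 0.0397
```

Request:
{"fn": "servo_tool", "kwargs": {"offset": [[0.005,0,0],[0.01,0,0],[0.01,0,0]], "rot": [[0,0,0.004],[0,0,0.008],[0,0,0.008]]}}

```text
time: 5.45
position: [0.6947, 0.1611, 0.2681]
ee_rot: [1.0, -0.002, 0.0, -0.0]
wrist_force: [-0.4, -0.0, -0.4]
finger_gap: 0.04
```

Request:
{"fn": "servo_tool", "kwargs": {"offset": [[0.004,0,0],[0.008,0,0],[0.008,0,0]], "rot": [[0,0,0],[0,0,0],[0,0,0]]}}

```text
time: 5.82
position: [0.698, 0.161, 0.268]
ee_rot: [1.0, -0.002, 0.0, 0.0]
wrist_force: [-0.6, -0.1, 0.1]
finger_gap: 0.0403
```

Request:
{"fn": "servo_tool", "kwargs": {"offset": [[0.004,0,0],[0.008,0,0],[0.008,0,0]], "rot": [[0,0,0],[0,0,0],[0,0,0]]}}

```text
time: 6.2
position: [0.7008, 0.1612, 0.2679]
ee_rot: [1.0, -0.002, -0.0, -0.0]
wrist_force: [-2.4, 0.0, 0.2]
finger_gap: 0.0402
```

Run:
```python
from h import *
s=arm.sense(); print(s['time'],s['position'],s['finger_gap'],s['wrist_force'])
im,d,P=snap('top','t1'); V,U=np.mgrid[0:384,0:512]; X=dep(P,d,U.ravel(),V.ravel()).reshape(384,512,3)
m=(X[...,2]>.268)&(X[...,2]<.28)&(X[...,0]>.64)&(X[...,0]<.76)&(X[...,1]>.02)&(X[...,1]<.36)
for a,b in((.08,.12),(.24,.28),(.29,.33)):
    p=X[m&(X[...,1]>a)&(X[...,1]<b)]; print(len(p),p.mean(0) if len(p) else '', (p[:,0].min(),p[:,0].max()) if len(p) else '')
```

```text
6.2 [0.70075792 0.1611639  0.26792638] 0.04023912945919781 [-2.35615964  0.02387364  0.22242694]
200 [0.69654865 0.1024496  0.27352556] (np.float64(0.6796556560498184), np.float64(0.7137111379395057))
104 [0.70143736 0.24899069 0.27373903] (np.float64(0.684704517732949), np.float64(0.7165009237899965))
230 [0.7019748  0.3103299  0.27394661] (np.float64(0.6849868697980939), np.float64(0.720686632066569))
```

Request:
{"fn": "servo_tool", "kwargs": {"offset": [[0.006,0,0],[0.012,0,0],[0.012,0,0]], "rot": [[0,0,0],[0,0,0],[0,0,0]]}}

```text
time: 6.62
position: [0.7022, 0.1612, 0.2677]
ee_rot: [1.0, -0.002, -0.005, 0.0]
wrist_force: [-16.4, -0.2, 5.0]
finger_gap: 0.0419
```

Request:
{"fn": "servo_tool", "kwargs": {"offset": [[-0.008,0,0],[-0.018,0,0],[-0.018,0,0]], "rot": [[0,0,0],[0,0,0],[0,0,0]], "gripper": -0.3}}

```text
time: 7.0
position: [0.6987, 0.161, 0.2682]
ee_rot: [1.0, -0.002, 0.0, 0.0]
wrist_force: [-0.2, -0.0, 0.1]
finger_gap: 0.0597
```

Request:
{"fn": "servo_tool", "kwargs": {"offset": [[-0.002,0,-0.07],[-0.002,0,-0.2],[-0.1,0,-0.25],[-0.25,0,-0.25],[-0.3,0,-0.25],[-0.4,0,-0.25],[-0.4,0.1,-0.25],[-0.4,0.1,-0.25]], "rot": [[0,0,0],[0,0,0],[0,0,0],[0,0,0],[0,0,0],[0,0,0],[0,0,0],[0,0,0]], "gripper": -1}}

```text
time: 8.0
position: [0.5385, 0.1202, 0.3685]
ee_rot: [1.0, -0.003, 0.001, 0.0]
wrist_force: [0.7, -0.1, -0.4]
finger_gap: 0.0919
```

```bash
cat > m2.py <<'E'
from h import *
import sys
n=sys.argv[1]
s=arm.sense(); print(s['time'],s['position'],s['wrist_force'])
im,d,P=snap('wrist',n); V,U=np.mgrid[0:384,0:512]; X=dep(P,d,U.ravel(),V.ravel()).reshape(384,512,3)
hsv=cv2.cvtColor(im,cv2.COLOR_RGB2HSV); H,S,W=[hsv[...,i] for i in range(3)]
c=(abs(X[...,0]-.486)<.06)&(abs(X[...,1]-.09)<.06)
m=c&(X[...,2]>.022)&(X[...,2]<.045)
p=X[m]; r=cv2.minAreaRect(p[:,:2].astype('f4')*1000); print('case',m.sum(),r,'z',np.median(p[:,2]))
l=c&(H>5)&(H<22)&(S>180)&(W>150); v,u=np.nonzero(l); q=onz(P,u,v,.032); print('light',len(u),u.mean(),v.mean(),q.mean(0),cv2.minAreaRect(q[:,:2].astype('f4')*1000))
v,u=np.nonzero(m); print('px',u.min(),u.max(),v.min(),v.max())
a,b=max(v.min()-30,0),v.max()+30; e,f=max(u.min()-30,0),u.max()+30
cv2.imwrite('pics/'+n+'c.png',cv2.resize(im[a:b,e:f],None,fx=4,fy=4,interpolation=cv2.INTER_CUBIC)[:600,:800,::-1]); print('crop',e,a)
E
python3 m2.py w2
python3 - <<'E'
from h import *
im,d,P=snap('top','t2'); V,U=np.mgrid[0:384,0:512]; X=dep(P,d,U.ravel(),V.ravel()).reshape(384,512,3)
m=(X[...,2]>.266)&(X[...,2]<.282)&(X[...,0]>.64)&(X[...,0]<.76)&(X[...,1]>.08)&(X[...,1]<.36)
p=X[m];print('bar',cv2.boxPoints(cv2.minAreaRect(p[:,:2].astype('f4')*1000)).tolist(), np.degrees(np.polyfit(p[:,1],p[:,0],1)[0]))
E
```

```text
8.0 [0.53847377 0.12015461 0.36848102] [ 0.67003123 -0.12855231 -0.40411289]
case 1178 ((485.2340087890625, 90.32650756835938), (59.74603271484375, 48.19306945800781), 59.431034088134766) z 0.032189541596063465
light 38 221.05263157894737 179.18421052631578 [0.48951391 0.08669033 0.032     ] ((489.6527099609375, 86.81739807128906), (16.549543380737305, 5.162045478820801), 57.99427795410156)
px 198 239 153 198
crop 168 123
bar [[680.9442749023438, 80.35105895996094], [716.6279907226562, 79.76521301269531], [720.8479614257812, 336.79583740234375], [685.1642456054688, 337.3817138671875]] -2.1311345210326187
```

View pics/w2c.png

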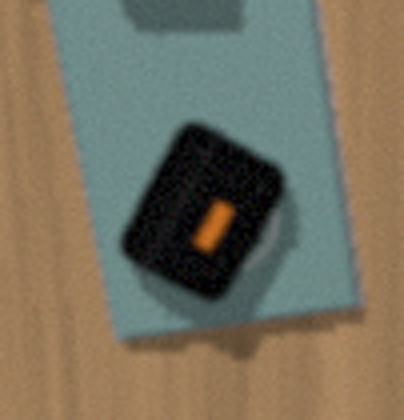

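Run:
```python
from h import *
rel((.47,.10,.15),down(59.4,-35))
```

```text
offset [-0.1717, 0.0555, 0.5454] rot [-0.1763, 0.1009, -0.3209] mm 230 deg 68.4
```

Request:
{"fn": "servo_tool", "kwargs": {"offset": [[-0.172,0.055,0.545],[-0.172,0.055,0.545],[-0.172,0.055,0.545],[-0.172,0.055,0.545],[-0.172,0.055,0.545],[-0.172,0.055,0.545],[-0.172,0.055,0.545],[-0.172,0.055,0.545]], "rot": [[-0.176,0.101,-0.321],[-0.176,0.101,-0.321],[-0.176,0.101,-0.321],[-0.176,0.101,-0.321],[-0.176,0.101,-0.321],[-0.176,0.101,-0.321],[-0.176,0.101,-0.321],[-0.176,0.101,-0.321]]}}

```text
time: 9.1
position: [0.4691, 0.1008, 0.1496]
ee_rot: [0.828, 0.473, 0.149, 0.26]
wrist_force: [0.4, 1.3, -0.5]
finger_gap: 0.0921
```

```bash
python3 m2.py w3
```

```text
9.1 [0.46906122 0.10080873 0.14958805] [ 0.39970555  1.27394342 -0.47804936]
case 3959 ((483.4990539550781, 90.49213409423828), (60.18632888793945, 46.88087844848633), 59.919986724853516) z 0.03202688258773875
light 113 251.83185840707964 142.97345132743362 [0.49044758 0.08639395 0.032     ] ((490.53546142578125, 86.47665405273438), (17.462684631347656, 4.159055709838867), 59.43838882446289)
px 212 291 102 155
crop 182 72
```

View pics/w3.png

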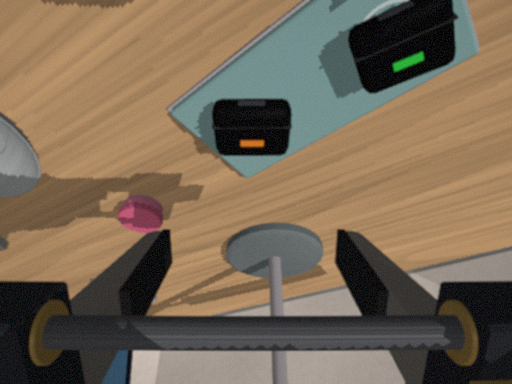

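Run:
```python
from h import *
im,d,P=load('w3'); c=im[85:170,200:305].astype(float); c=np.clip(255*(c/255)**.5,0,255).astype('uint8')
cv2.imwrite('pics/w3d.png',cv2.resize(c,None,fx=7,fy=7,interpolation=cv2.INTER_CUBIC)[...,::-1])
u=np.array([238,267,252]);v=np.array([103,103,103]); print(dep(P,d,u,v).round(4)); print(np.array(P['world_from_camera'])[:3,3])
```

```text
[[0.4588 0.0934 0.023 ]
 [0.4697 0.1117 0.0228]
 [0.465  0.1016 0.0213]]
[0.34064824 0.17605659 0.2308313 ]
```

View pics/w3d.png

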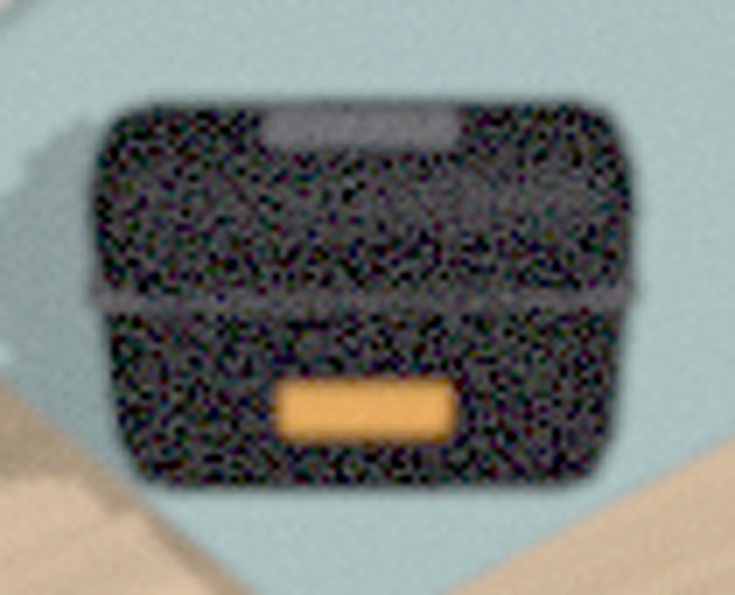

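Run:
```python
from h import *
a=((.49,.09,.2),down(-30)); b=((.505,.077,.125),down(-120.6,-22)); c=arm.sense()
print(c['joint_pos'].round(2)); rel(*a); rel(*b,(np.array(a[0]),a[1]))
```

```text
[ 0.2  -0.24  2.27 -0.61  0.73 -0.45]
offset [0.003, 0.1184, -0.0694] rot [0.1522, -0.1512, 0.4801] mm 55 deg 94.6
offset [0.0487, 0.0094, 0.1875] rot [-0.0955, -0.0965, 0.4966] mm 78 deg 92.7
```

Request:
{"fn": "servo_tool", "kwargs": {"offset": [[0.003,0.118,-0.07],[0.003,0.118,-0.07],[0.003,0.118,-0.07],[0.003,0.118,-0.07],[0.003,0.118,-0.07],[0.003,0.118,-0.07],[0.003,0.118,-0.07],[0.003,0.118,-0.07],[0.003,0.118,-0.07],[0.003,0.118,-0.07]], "rot": [[0.152,-0.151,0.48],[0.152,-0.151,0.48],[0.152,-0.151,0.48],[0.152,-0.151,0.48],[0.152,-0.151,0.48],[0.152,-0.151,0.48],[0.152,-0.151,0.48],[0.152,-0.151,0.48],[0.152,-0.151,0.48],[0.152,-0.151,0.48]]}}

```text
time: 10.4
position: [0.4907, 0.0888, 0.2004]
ee_rot: [0.966, -0.259, 0.001, 0.001]
wrist_force: [0.7, 1.0, 0.1]
finger_gap: 0.0921
```

Request:
{"fn": "servo_tool", "kwargs": {"offset": [[0.048,0.01,0.188],[0.048,0.01,0.188],[0.048,0.01,0.188],[0.048,0.01,0.188],[0.048,0.01,0.188],[0.048,0.01,0.188],[0.048,0.01,0.188],[0.048,0.01,0.188],[0.048,0.01,0.188],[0.048,0.01,0.188]], "rot": [[-0.0955,-0.0965,0.4966],[-0.0955,-0.0965,0.4966],[-0.0955,-0.0965,0.4966],[-0.0955,-0.0965,0.4966],[-0.0955,-0.0965,0.4966],[-0.0955,-0.0965,0.4966],[-0.0955,-0.0965,0.4966],[-0.0955,-0.0965,0.4966],[-0.0955,-0.0965,0.4966],[-0.0955,-0.0965,0.4966]]}}

```text
time: 11.65
position: [0.5046, 0.0764, 0.1246]
ee_rot: [-0.488, 0.852, 0.165, -0.095]
wrist_force: [0.2, 0.8, 0.4]
finger_gap: 0.092
```

```bash
python3 m2.py w4
python3 - <<'E'
from h import *
print(arm.sense()['joint_pos'].round(2))
im,d,P=load('w4'); v0,u0=[int(x) for x in (130,250)]
c=im.astype(float); c=np.clip(255*(c/255)**.6,0,255).astype('uint8')
cv2.imwrite('pics/w4d.png',cv2.resize(c[40:240,130:390],None,fx=3,fy=3,interpolation=cv2.INTER_CUBIC)[...,::-1])
E
```

```text
11.65 [0.50460547 0.07639071 0.12460381] [0.17811988 0.82341953 0.35455342]
case 4021 ((486.24273681640625, 88.63111114501953), (60.38457489013672, 46.741085052490234), 59.50693130493164) z 0.032381410128896004
light 144 251.29861111111111 184.16666666666666 [0.48845108 0.08702908 0.032     ] ((424.56878662109375, 74.30982971191406), (146.40121459960938, 15.603532791137695), 11.071090698242188)
px 212 290 155 209
crop 182 125
[-0.17  0.36  1.63  0.13  1.51  1.9 ]
```

View pics/w4d.png

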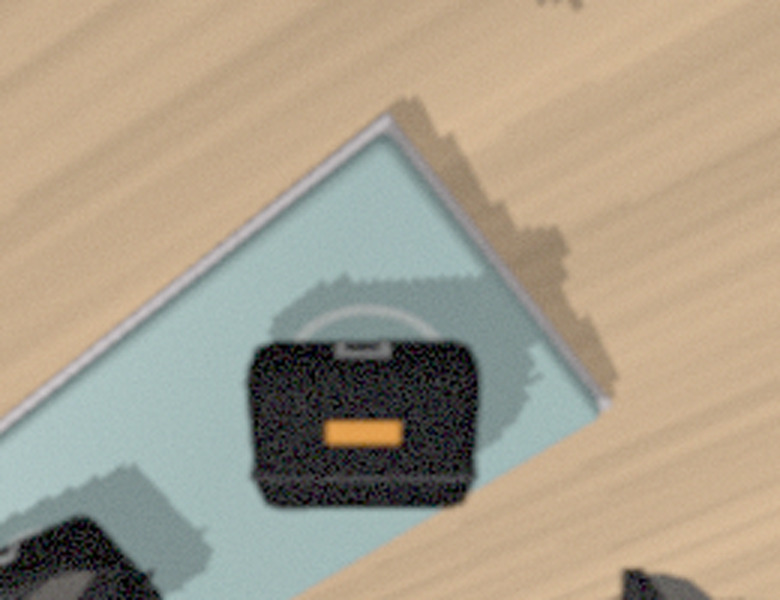

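Run:
```python
from h import *
rel((.485,.0897,.08),down(-120.4)); rel((.485,.0897,.032),down(-120.4))
```

```text
offset [-0.0037, 0.0127, 0.1255] rot [0.1216, -0.0002, 0.0002] mm 50 deg 21.9
offset [-0.0038, -0.032, 0.2369] rot [0.1216, -0.0002, 0.0002] mm 96 deg 21.9
```

Request:
{"fn": "servo_tool", "kwargs": {"offset": [[-0.0037,0.0127,0.1255],[-0.0037,0.0127,0.1255],[-0.0037,0.0127,0.1255],[-0.0037,-0.01,0.18],[-0.0038,-0.02,0.21],[-0.0038,-0.032,0.237],[-0.0038,-0.032,0.237],[-0.0038,-0.032,0.237]], "rot": [[0.1216,0,0],[0.1216,0,0],[0.1216,0,0],[0.1216,0,0],[0.1216,0,0],[0.1216,0,0],[0.1216,0,0],[0.1216,0,0]]}}

```text
time: 12.7
position: [0.4854, 0.0894, 0.0325]
ee_rot: [-0.496, 0.869, -0.0, -0.0]
wrist_force: [0.8, -0.2, 0.2]
finger_gap: 0.0919
```

Request:
{"fn": "servo_tool", "kwargs": {"offset": [[0,0,0],[0,0,0],[0,0,0],[0,0,0],[0,0,0]], "rot": [[0,0,0],[0,0,0],[0,0,0],[0,0,0],[0,0,0]], "gripper": 1, "force": 15}}

```text
time: 13.32
position: [0.4849, 0.0896, 0.0323]
ee_rot: [-0.496, 0.869, -0.0, -0.001]
wrist_force: [-1.4, 0.8, 1.4]
finger_gap: 0.0603
```

Request:
{"fn": "servo_tool", "kwargs": {"offset": [[0,0,-0.04],[0,0,-0.1],[0,0,-0.2],[0,0,-0.3],[0,0,-0.4],[0,0,-0.4],[0,0,-0.4]], "rot": [[0,0,0],[0,0,0],[0,0,0],[0,0,0],[0,0,0],[0,0,0],[0,0,0]]}}

```text
time: 14.2
position: [0.4844, 0.0897, 0.1917]
ee_rot: [-0.496, 0.869, 0.0, -0.001]
wrist_force: [0.1, 0.3, -1.3]
finger_gap: 0.0598
```

```bash
cat > m3.py <<'E'
from h import *
V,U=np.mgrid[0:384,0:512]
s=arm.sense(); print(s['time'],s['position'],s['ee_rot'],s['finger_gap'])
im,d,P=snap('wrist','w5'); X=dep(P,d,U.ravel(),V.ravel()).reshape(384,512,3)
Y=R.from_quat(s['ee_rot']).inv().apply((X.reshape(-1,3)-s['position'])).reshape(X.shape)
m=(abs(Y[...,0])<.027)&(abs(Y[...,1])<.05)&(abs(Y[...,2])<.015)&(im.max(2)<200)
q=Y[m]; print('case in tool',len(q),q.min(0),q.max(0),'topz',np.median(q[:,2]), 'rect',cv2.minAreaRect(q[:,:2].astype('f4')*1000))
hsv=cv2.cvtColor(im,cv2.COLOR_RGB2HSV); l=m&(hsv[...,0]>5)&(hsv[...,0]<22)&(hsv[...,1]>170); print('light',l.sum(),Y[l].mean(0))
qq=q[abs(q[:,0])<.02]; A=np.c_[qq[:,:2],np.ones(len(qq))]; print('plane',np.linalg.lstsq(A,qq[:,2],rcond=None)[0])
# phone refit
for n in['top','scene']:
    im,d,P=snap(n,n+'5'); X=dep(P,d,U.ravel(),V.ravel()).reshape(384,512,3)
    m=(X[...,0]>.58)&(X[...,0]<.8)&(X[...,1]<-.15)&(X[...,1]>-.34)&(X[...,2]>.04)&(X[...,2]<.2)
    p=X[m]; best=0; rng=np.random.default_rng(0)
    for _ in range(800):
        a=p[rng.choice(len(p),3,False)]; nn=np.cross(a[1]-a[0],a[2]-a[0]); L=np.linalg.norm(nn)
        if L<1e-5: continue
        nn/=L; i=abs((p-a[0])@nn)<.003
        if i.sum()>best: best=i.sum(); I=i
    q=p[I]; c=q.mean(0); nn=np.linalg.svd(q-c)[2][2]; nn*=np.sign(nn[2])
    yv=np.cross([0,0,1.],-nn); yv/=np.linalg.norm(yv); zv=np.cross(-nn,yv)
    a=(q-c)@yv; b=(q-c)@zv
    r=cv2.minAreaRect(np.c_[a,b].astype('f4')*1000)
    print(n,len(p),best,'look',nn.round(4),'lean',np.degrees(np.arcsin(nn[2])),'yaw',np.degrees(np.arctan2(nn[1],nn[0])),'a',np.percentile(a,[0,1,99,100]),'b',np.percentile(b,[0,1,99,100]),'rect',r)
    amid=(a.min()+a.max())/2
    # point on plane at z=.158
    p0=c+yv*amid; print('lens~',(p0+zv*((.158-p0[2])/zv[2])).round(4),'c',c)
    v,u=np.nonzero(m); cv2.imwrite('pics/'+n+'5c.png',cv2.resize(im[v.min()-5:v.max()+5,u.min()-5:u.max()+5],None,fx=7,fy=7,interpolation=cv2.INTER_CUBIC)[...,::-1]); print('crop',u.min()-5,v.min()-5)
E
python3 m3.py
```

```text
14.2 [0.48442788 0.08969466 0.19169559] [-4.95639105e-01  8.68527985e-01  2.28567900e-04 -9.82436046e-04] 0.05976070806891535
case in tool 8999 [-0.02699448 -0.02441031 -0.00266754] [0.02698038 0.02207432 0.01498023] topz -0.00022157531767393932 rect ((0.00131988525390625, -1.173513412475586), (46.47062683105469, 53.9813232421875), 89.95130920410156)
light 294 [ 7.19503093e-04 -6.49259922e-03  2.90841590e-05]
plane [-0.00157902 -0.09965082  0.0001629 ]
top 789 710 look [-0.8713  0.3831  0.3066] lean 17.855086320519142 yaw 156.26809551364428 a [-0.03601586 -0.03479545  0.03425257  0.03507382] b [-0.07155059 -0.06913646  0.06131937  0.06279166] rect ((-0.470947265625, -4.379783630371094), (71.08845520019531, 134.34271240234375), 0.0014899499947205186)
lens~ [ 0.69   -0.2724  0.158 ] c [ 0.67539966 -0.26547862  0.10791896]
crop 346 113
scene 399 337 look [-0.8666  0.3915  0.3094] lean 18.020551127082758 yaw 155.6899977386304 a [-0.03931531 -0.03748047  0.03308125  0.03591861] b [-0.07128571 -0.069346    0.0623488   0.06407496] rect ((-1.909719467163086, -3.4360427856445312), (135.742919921875, 73.072509765625), 87.6529312133789)
lens~ [ 0.6905 -0.2696  0.158 ] c [ 0.67625249 -0.26130067  0.10773272]
crop 150 124
```

```bash
cat > m4.py <<'E'
from h import *
V,U=np.mgrid[0:384,0:512]
def case(f,s):
    im,d,P=load(f); X=dep(P,d,U.ravel(),V.ravel()).reshape(384,512,3)
    Y=R.from_quat(s['ee_rot']).inv().apply((X.reshape(-1,3)-s['position'])).reshape(X.shape)
    m=(abs(Y[...,0])<.02)&(abs(Y[...,1]-.0)<.017)&(abs(Y[...,2])<.012)
    q=Y[m]; k=np.ones(len(q),bool)
    for _ in range(5):
        A=np.c_[q[:,:2],np.ones(len(q))]; c=np.linalg.lstsq(A[k],q[k,2],rcond=None)[0]; k=abs(A@c-q[:,2])<.003
    print('top plane (in-tool slopes, z0)',c,k.sum(),len(q))
    for x in(-.018,-.009,.009,.018):
        t=Y[(abs(Y[...,0]-x)<.002)&(abs(Y[...,2]-.003)<.012)&(abs(Y[...,1])<.04)]; e=t[abs(t[:,2]-c[2])<.004]; print(x,'y range of top',e[:,1].min().round(4),e[:,1].max().round(4))
yaw=np.radians(156.0); ln=.31
look=np.array([np.cos(ln)*np.cos(yaw),np.cos(ln)*np.sin(yaw),np.sin(ln)])
zl=np.array([-np.sin(ln)*np.cos(yaw),-np.sin(ln)*np.sin(yaw),np.cos(ln)])
lens=np.array([.690,-.2715,.158])
def target(port=(0,-.0245,.011),dist=.12):
    Rt=R.from_matrix(np.stack([np.cross(look,-zl),look,-zl],1)); p=lens+dist*look-Rt.apply(port); return p,Rt
if __name__=='__main__':
    s=arm.sense(); case('w5',s)
    p,Rt=target(); print(p); rel(p,Rt); rel(*target(dist=.18))
E
python3 m4.py
```

```text
top plane (in-tool slopes, z0) [ 0.00096292  0.00137548 -0.00178831] 4829 4829
-0.018 y range of top -0.023 0.0213
-0.009 y range of top -0.0232 0.0213
0.009 y range of top -0.0232 0.0216
0.018 y range of top -0.0231 0.0215
[ 0.56735053 -0.21689294  0.21255664]
offset [0.554, -0.5694, -0.0556] rot [-0.0974, 0.0049, -0.0363] mm 319 deg 18.7
offset [0.5704, -0.4273, -0.1008] rot [-0.0974, 0.0049, -0.0363] mm 288 deg 18.7
```

Request:
{"fn": "servo_tool", "kwargs": {"offset": [[0.06,-0.03,-0.1],[0.15,-0.1,-0.1],[0.25,-0.18,-0.1],[0.35,-0.26,-0.1],[0.45,-0.34,-0.1],[0.57,-0.427,-0.098],[0.57,-0.427,-0.098],[0.57,-0.427,-0.098]], "rot": [[-0.02,0,-0.008],[-0.04,0.001,-0.016],[-0.06,0.003,-0.024],[-0.08,0.004,-0.03],[-0.0974,0.005,-0.036],[-0.0974,0.005,-0.0363],[-0.0974,0.005,-0.0363],[-0.0974,0.005,-0.0363]]}}

```text
time: 15.35
position: [0.5157, -0.1928, 0.2304]
ee_rot: [-0.538, 0.829, 0.13, -0.083]
wrist_force: [-0.7, 0.8, -1.0]
finger_gap: 0.0603
```

Run:
```python
from m4 import *
s=arm.sense(); print(s['time'],s['joint_pos'].round(2)); rel(*target((0,-.0244,.010)))
P=arm.camera_params('wrist'); T=np.array(P['world_from_camera']); c=T[:3,:3].T@(lens-T[:3,3]); print('lens in wristcam',c)
snap('wrist','w6')
```

```text
15.35 [-0.56  0.34  1.41 -0.04  1.69  1.44]
offset [0.0025, -0.1496, 0.0016] rot [-0.0002, 0.0006, 0.0001] mm 60 deg 0.1
lens in wristcam [ 0.00064004  0.1676139  -0.12177745]
```

Run:
```python
from m4 import *
p,Rt=target(); rel(lens+.2*look+.03*zl, Rt*R.from_euler('x',60,degrees=True))
```

```text
offset [0.0038, -0.0112, -0.0476] rot [0.3329, 0.0005, 0.0001] mm 20 deg 59.9
```

Request:
{"fn": "servo_tool", "kwargs": {"offset": [[0.004,0,-0.05],[0.004,0,-0.05],[0.004,-0.01,-0.05],[0.004,-0.01,-0.05],[0.004,-0.01,-0.05],[0.004,-0.01,-0.05],[0.004,-0.01,-0.05],[0.004,-0.01,-0.05]], "rot": [[0.06,0,0],[0.12,0,0],[0.18,0,0],[0.24,0,0],[0.3,0,0],[0.333,0,0],[0.333,0,0],[0.333,0,0]]}}

```text
time: 16.4
position: [0.5251, -0.1986, 0.2504]
ee_rot: [-0.508, 0.782, -0.303, 0.197]
wrist_force: [-0.1, 0.2, -1.2]
finger_gap: 0.0598
```

Run:
```python
from m4 import *
im,d,P=snap('wrist','w7')
X=dep(P,d,U.ravel(),V.ravel()).reshape(384,512,3)
p=X.reshape(-1,3)-lens; yl=np.cross(zl,-look); m=((abs(p@look)<.01)&(abs(p@yl)<.05)&(p@zl<.02)&(p@zl>-.14)).reshape(384,512)
v,u=np.nonzero(m); print(m.sum(),u.min(),u.max(),v.min(),v.max())
q=X[m]; c=q.mean(0); k=np.ones(len(q),bool)
for _ in range(8):
    c=q[k].mean(0); n=np.linalg.svd(q[k]-c)[2][2]; n*=np.sign(n@look); k=abs((q-c)@n)<.002
print('look',n,'yaw',np.degrees(np.arctan2(n[1],n[0])),'lean',np.degrees(np.arcsin(n[2])),'off',(c-lens)@n, k.sum())
a=(q[k]-lens)@yl;b=(q[k]-lens)@zl; print('a',np.percentile(a,[0,.5,99.5,100]),'b',np.percentile(b,[0,.5,99.5,100]))
T=np.array(P['world_from_camera']); f=192/np.tan(np.radians(P['fovy'])/2); e=T[:3,:3].T@(lens-T[:3,3]); print('lens px~',P['cx']+f*e[0]/-e[2],P['cy']-f*e[1]/-e[2])
c=np.clip(255*(im/255.)**.6,0,255).astype('uint8'); a0,b0=max(v.min()-5,0),max(u.min()-10,0); 
cv2.imwrite('pics/w7c.png',cv2.resize(c[a0:v.max()+10,b0:u.max()+10],None,fx=5,fy=5,interpolation=cv2.INTER_CUBIC)[:600,:800,::-1]); print('crop',b0,a0)
```

```text
6691 218 290 100 205
look [-0.87067772  0.38325885  0.30827415] yaw 156.24164886870687 lean 17.955253442368 off 0.0014210932610208785 6388
a [-0.03756371 -0.03675954  0.03295622  0.0337847 ] b [-0.13994464 -0.13814432  0.00706275  0.00862091]
lens px~ 252.4287111198925 109.35783480680891
crop 208 95
```

View pics/w7c.png

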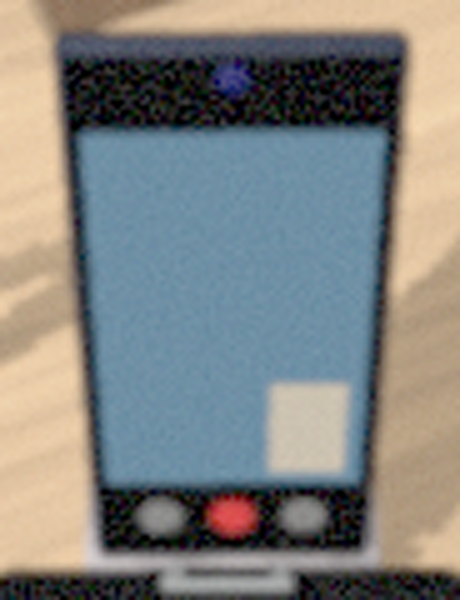

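Run:
```python
from m4 import *
im,d,P=load('w7'); hsv=cv2.cvtColor(im,cv2.COLOR_RGB2HSV).astype(int)
i=im.astype(int)
w=np.clip(i[104:118,246:264,2]-np.maximum(i[104:118,246:264,0],i[104:118,246:264,1])-25,0,None).astype(float); w[w<15]=0
v,u=np.mgrid[104:118,246:264]; u0,v0=(w*u).sum()/w.sum(),(w*v).sum()/w.sum(); print(u0,v0,(w>0).sum())
n=np.array([-.8707,.3833,.3083]); p0=lens+.0014*n
for u1,v1 in((u0,v0),(254.1,110.3)):
    o,r=ray(P,u1,v1); t=((p0-o)@n)/(r@n); L=o+t*r; print('lens',L, 'shift in y,z', (L-lens)@np.cross(zl,-look),(L-lens)@zl)
```

```text
253.8680412371134 110.15876288659794 21
lens [ 0.68823582 -0.27228647  0.15853681] shift in y,z -0.0014360317494900318 0.0001171554079850878
lens [ 0.68809752 -0.2724782   0.15838461] shift in y,z -0.001667441370424553 -4.2544794101247864e-05
```

```bash
sed -i 's/156.0/156.2/; s/\.690,-\.2715,\.158/.6884,-.2722,.1583/' m4.py
python3 - <<'E'
from m4 import *
p=(0,-.0244,.010); rel(*target(p,.16)); rel(*target(p)); print(target(p)[0],target(p)[1].as_quat())
E
```

```text
offset [0.0031, 0.0335, 0.0596] rot [-0.3342, -0.0, -0.0009] mm 27 deg 60.1
offset [0.0028, -0.0163, 0.1463] rot [-0.3342, -0.0, -0.0009] mm 59 deg 60.1
[ 0.56536868 -0.21793672  0.2118738 ] [-0.53955503  0.82767575  0.1293271  -0.08430727]
```

Request:
{"fn": "servo_tool", "kwargs": {"offset": [[0.003,0.02,0.0],[0.003,0.03,0.02],[0.003,0.0335,0.04],[0.003,0.0335,0.06],[0.003,0.0335,0.06],[0.003,0.0335,0.06],[0.003,0.01,0.1],[0.003,-0.016,0.146],[0.003,-0.016,0.146],[0.003,-0.016,0.146]], "rot": [[-0.06,0,0],[-0.12,0,0],[-0.18,0,0],[-0.24,0,0],[-0.3,0,0],[-0.334,0,-0.001],[-0.334,0,-0.001],[-0.334,0,-0.001],[-0.334,0,-0.001],[-0.334,0,-0.001]]}}

```text
time: 17.7
position: [0.5644, -0.218, 0.2106]
ee_rot: [-0.539, 0.828, 0.129, -0.084]
wrist_force: [0.4, 0.0, -0.6]
finger_gap: 0.0597
```

Run:
```python
from m4 import *
s=arm.sense(); print(s['time'],s['wrist_force'],s['joint_vel'].round(3)); snap('wrist','w8'); case('w8',s); rel(*target((0,-.0244,.010)))
im,d,P=snap('top','t8'); X=dep(P,d,U.ravel(),V.ravel()).reshape(384,512,3)
p=X[(X[...,2]>.268)&(X[...,2]<.281)&(X[...,0]>.64)&(X[...,0]<.76)&(X[...,1]>.08)&(X[...,1]<.36)]
print('bar',cv2.boxPoints(cv2.minAreaRect(p[:,:2].astype('f4')*1000)).round().tolist())
snap('scene','s8')
```

```text
17.7 [ 0.42745345  0.03466362 -0.60982785] [-0.002 -0.021  0.017  0.001 -0.003 -0.002]
top plane (in-tool slopes, z0) [ 0.00111515 -0.00083675 -0.00056624] 4901 4901
-0.018 y range of top -0.0218 0.0219
-0.009 y range of top -0.0221 0.0221
0.009 y range of top -0.0222 0.0226
0.018 y range of top -0.0224 0.0222
offset [-0.0011, -0.0016, -0.0031] rot [-0.0001, 0.0, -0.0002] mm 1 deg 0.0
bar [[679.0, 81.0], [714.0, 80.0], [721.0, 336.0], [686.0, 337.0]]
```

View pics/s8.png

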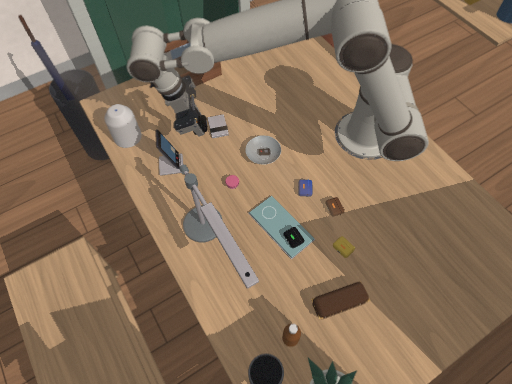

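Request:
{"fn": "servo_tool", "kwargs": {"offset": [[-0.001,-0.003,-0.003],[-0.001,-0.003,-0.003],[-0.001,-0.003,-0.003],[-0.001,-0.003,-0.003],[-0.001,-0.003,-0.003],[-0.001,-0.003,-0.003]], "rot": [[0,0,0],[0,0,0],[0,0,0],[0,0,0],[0,0,0],[0,0,0]]}}

```text
time: 18.6
position: [0.5657, -0.2183, 0.2112]
ee_rot: [-0.539, 0.828, 0.129, -0.084]
wrist_force: [0.3, 0.4, -0.6]
finger_gap: 0.0599
```

Run:
```python
from m4 import *
s=arm.sense(); print(s['time'],s['position'],s['joint_vel'].round(3),s['finger_gap'],s['wrist_force'].round(1)); rel(*target((0,-.0237,.0104)))
print(arm.close_job())
```

```text
18.6 [ 0.56574626 -0.21825094  0.21118574] [-0.001 -0.001  0.001  0.     0.001 -0.002] 0.059868852462659466 [ 0.3  0.4 -0.6]
offset [-0.0003, -0.0001, -0.0023] rot [0.0001, 0.0001, -0.0002] mm 1 deg 0.0
the job is handed in; nothing more can be done
None
```

I parked the lamp arm, took the amber case off the plate and am holding it up to the phone. The job was handed in at 18.6 s.

**Lamp:** I straddled the arm loosely and swung it back until it met its stop, with a 16 N push at the end. A later view showed it still parked, about 1.5° off world y. My rough pixel reading put the far edge about 0.5° the other way. I took the stop as the true parked position and did not re-measure the edge.

**Case:** I identified the port by its bezel on the side facing away from the robot (about 15 mm by pixel count) and the hinge on the opposite side. The case is gripped by its short ends, so the port is bare and the amber light is on the upper side.

**Last checks:**
- The lens dot, seen close up, agreed with the position from the phone's outline to about 2 mm, and I corrected the hold for that.
- The tool's final position is within about 1 mm of the 12 cm target, with no measurable angle error.
- The case lies flat in the grip to about 0.1°, the finger gap is 59.9 mm, the arm is still and there is no contact force.
- In the last picture, the green case, phone, stand and the other objects look unmoved.

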